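# Wedge a driver module back into the sprung rack

### The job

Lift the loose driver module (the one with the grip tab) out of its dock and work its wedge-shaped foot into the packed rack, directly beside the finned module on the side towards the rack's fixed stop, so that its neighbours move apart and it stands in line with them. Seat it on the rack's floor with a firm push of about 10 N held for a moment, then let go, leaving every module upright. Never press with more than 20 N, do not push, tip or lift the other modules with the gripper, and leave everything else where it is.

Things in the scene. Friction and masses are not known exactly. Their poses are not given: they have to be found in the camera images.
- unit_center (a point): Centre (32.5 mm above its lowest edge) of the loose driver module: plain aluminium body 120 mm long, 30 mm thick, 65 mm high (without its tab), about 0.2 kg; its x axis runs along its 120 mm length, y across its 30 mm thickness, z up. Its lower 32 mm taper symmetrically, like a blunt wedge, to a rounded nose 4 mm thick that runs along its whole length. It stands upright in the dock on the bench.
- unit_grip (a point): Centre of the black grip tab on top of the loose module: 40 mm along x, 14 mm along y, 50 mm high, standing on the body's top; the tab's centre is 57.5 mm above the module's centre. Same axes as the module. Driving the wedge in takes 5 to 12 N; the row yields only towards the sprung plate, so the module must be let drift about 15 mm that way.
- dock: The bench dock that holds the loose module: base plate 165 x 120 mm, 10 mm thick, origin under the slot's centre at bench level; the slot is 32.6 mm wide and its walls reach 50 mm above the bench, x along the slot. The module stands on the base plate and lifts straight up. A small parts tray (rim 20 mm high) lies on its -y side with the nozzle and plug in it.
- rack: The open-topped rack, origin at bench level; grey base plate 175 mm (x) by 235 mm (y), 12 mm thick; the row of standing modules runs along its y axis, centred at x = 0. The fixed stop, a solid grey block 72 mm high, closes the +y end of the row, its inner face at y = +80 mm. The sprung plate closes the -y end. No walls in front or behind. Modules and rack are smooth (friction about 0.2).
- rack_floor (a point): Point on the top face of the rack's base plate (12 mm above the bench) on which the modules stand, at rack x = 0, y = 0; axes as the rack. A module fully home has its centre 32.5 mm above this. The floor is hard: about 1 mm further after touching costs 20 N, so come down slowly and read the force (2 to 3 N of a push are lost to rubbing on the neighbours)..
- plate (a joint): Travel of the sprung plate (70 mm high, on two guide rods with coil springs) away from the fixed stop, in m: about 0 with the four modules in the row, about 0.029 with five, hard stop at 0.031. It presses the row together with about 1.5 N at 0 and 6 N at 0.03. It only slides and does not tilt. There is thus 2 mm to spare when five modules are in. A module let go above the floor is likely to stay clamped where it is, so it must be pressed down.
- finned_center (a point): Centre (32.5 mm above its foot) of the finned module: like the plain ones, 120 x 30 x 65 mm with rounded (10 mm radius) long top edges, but with cooling fins that stick out 22 mm at both ends. its x axis runs along its 120 mm length, y across its 30 mm thickness, z up; its +y side looks to the fixed stop. It stands second, third or fourth from the fixed stop.
- plain_a_center (a point): Centre (32.5 mm above its foot) of a plain standing module without tab or fins, 120 x 30 x 65 mm, about 0.3 kg, long top edges rounded at 10 mm radius; its x axis runs along its 120 mm length, y across its 30 mm thickness, z up. This one always stands first, against the fixed stop.
- plain_b_center (a point): Centre (32.5 mm above its foot) of a plain standing module without tab or fins, 120 x 30 x 65 mm, about 0.3 kg, long top edges rounded at 10 mm radius; its x axis runs along its 120 mm length, y across its 30 mm thickness, z up.
- plain_c_center (a point): Centre (32.5 mm above its foot) of a plain standing module without tab or fins, 120 x 30 x 65 mm, about 0.3 kg, long top edges rounded at 10 mm radius; its x axis runs along its 120 mm length, y across its 30 mm thickness, z up.
- injector_mid (a point): Centre of the steel injector standing on the bench, 26 mm wide, 90 mm high, between dock and rack. To be left alone.
- nozzle_mid (a point): Centre of the brass nozzle, 22 mm wide, 34 mm high, in the dock's tray. To be left alone.
- plug_mid (a point): Centre of the steel plug, 28 mm wide, 16 mm high, in the dock's tray. To be left alone.
Mind the look-alikes: they are no part of the job. Leave any red look-alike of the part that bears unit_center alone.

How it is judged:
By the outcome, as a careful person would: the job done as asked, in the order asked, and still so for the second after the job is handed in, with the robot touching nothing.
It also fails if it takes over 70 s, if anything falls off the work surface, if the arm or the gripper's body presses on something with over 40 N, if the wrist force passes 120 N, or if a joint passes its speed limit or range.

### The arm

A 6-joint arm with a two-finger parallel gripper is mounted at the origin on the work surface. World frame = base frame: x ahead of the robot, y to its left, z up, the work surface at z = 0. Lengths are in m, angles in rad, forces in N, time in s.
With the tool pointing down it reaches from about 0.375 to 0.825 m from the base axis. Payload 5.5 kg.
Tool frame: the origin (TCP) lies at the very end of the fingers, on their centre line; the grasp point (between the pads) lies 19 mm behind it; z points along the fingers, y is the line along which they close (so a half turn about z gives the same grasp; the last joint's range is limited). The gripper opens to 85 mm and grips with 20 to 120 N. Pads are 22 mm wide; open, the fingers measure 114 mm over their backs; the gripper's body (76 mm by 85 mm) begins 54 mm behind the grasp point. The pads swing forward as they close: fully open they stand 13 mm farther back than shut.
Start: joints at [1.25, 0.314, -0.047, 1.21, 0, 1.571], TCP at [0.189, 0.569, 0.231] pointing down, gripper open.
Joint ranges: [-2.67, 2.67], [-0.69, 1.73], [-1.03, 1.25], [-2.08, 2.16], [-1.42, 1.45], [-3.14, 3.14]. Speed limits (rad/s): [2.39, 2.39, 3.01, 3.14, 3.14, 3.14].

### API

Orientations are given as a unit quaternion [x, y, z, w].
In Python, from rig import bot gives the robot as it stands. The module is installed in compiled form; this text tells all that it offers. Calls block until the motion is done:
- bot.move_ptp(position, orientation): joint-space move of the TCP to a pose.
- bot.move_linear(position, frame=None, v=0.15, contact_N=None): straight line of the TCP; frame=None keeps the orientation; v is the mean speed in m/s. With contact_N (N) it stops when the force on the tool has changed by that much, and returns True; else False.
- bot.move_joints(angles): joint-space move.
- bot.grip(opening, effort=None): finger opening in m; effort is the grip in N (None keeps the last); returns when the fingers have stopped.
- bot.sleep(seconds).
- bot.ik(position, orientation): joint angles nearest the present ones, or None.
- bot.observe(): the state.
- bot.read_camera(name): name is "side" or "top" or "wrist"; returns the picture (480x640x3 uint8, red, green, blue); there is no depth.
- bot.camera_params(name): a dict with "K" (3x3 intrinsics, pixels), "view" (4x4, takes a point from world to camera coordinates). Camera axes: x right, y down, z forward; pixel columns grow to the right and rows downward; lengths in m; the calibration is good to about 2 mm. A picture is of the moment at which its call begins: read the wrist's pose just before it. camera_params takes no time and is no camera call; for the wrist camera it gives the pose at the moment of the call.
A pose or a line that the arm cannot do raises bot.IKError and nothing moves.
- bot.hand_in(): hands the job in, once; it reports no verdict.
The state is a dict: "t": time; "joint_pos": joint angles; "joint_velocities": joint speeds; "joint_torque": joint torques, N m; "position": TCP position; "orientation": TCP orientation; "ft_force": force on the tool from outside, world axes, zero at the start; "wrist_torque": the same for the moment, N m; "finger_gap": finger opening in m.
Only numpy, scipy, OpenCV 4.12 (cv2) and the standard library are available. Lean on these libraries where they do the work, as an engineer would, in place of code of your own. Each camera call takes 0.05 s, during which the arm holds its last target. There are 200 camera calls.

## Working session

There is one attempt and no reset: what is moved stays moved. The work goes in short steps, each a Python script; the robot and the scene stay as the last script left them, time stands still between calls to the robot, and variables do not carry over. Pictures are saved under pics/ and viewed, on a budget of 10 in all, crops included, one or two more only if the job needs it, and the job is handed in when it is done.

```bash
mkdir -p pics
python3 - <<'E'
from rig import bot
import cv2,numpy as np
s=bot.observe();print(s)
for n in("side","top"):
    im=bot.read_camera(n);cv2.imwrite(f"pics/{n}0.png",im[:,:,::-1])
    p=bot.camera_params(n);print(n,p["K"],p["view"]);np.savez(n+".npz",**p)
E
```

```text
{'t': 0.0, 'joint_pos': array([ 1.24999402e+00,  3.14218169e-01, -4.80897336e-02,  1.21022207e+00,
        3.11947061e-05,  1.57080093e+00]), 'joint_velocities': array([-0.00212812, -0.00017409,  0.00063741, -0.00109992,  0.00010713,
       -0.00072237]), 'joint_torque': array([-9.44718522e-04, -5.39589930e+01,  3.39750481e+01,  1.90746097e-02,
        1.85070594e-04, -2.67903852e-05]), 'position': array([0.18899933, 0.56882804, 0.23043462]), 'orientation': array([ 1.59716447e-01,  9.87162552e-01, -8.53202938e-04, -1.53838778e-04]), 'ft_force': array([0.346886  , 0.39355037, 0.83536893]), 'wrist_torque': array([ 0.02243367, -0.07256571, -0.00502938]), 'finger_gap': 0.08505981880770393}
side [[494.29335229   0.         314.6261736 ]
 [  0.         494.29335229 243.32601411]
 [  0.           0.           1.        ]] [[ 0.90170691 -0.43177116 -0.02232292 -0.47604692]
 [-0.28889958 -0.56331417 -0.77408926  0.10111274]
 [ 0.3216546   0.70445072 -0.63268278  1.09389724]
 [ 0.          0.          0.          1.        ]]
top [[590.70281275   0.         317.66084898]
 [  0.         590.70281275 235.61556135]
 [  0.           0.           1.        ]] [[ 0.10750106 -0.99419905  0.00343014 -0.2278354 ]
 [-0.97343086 -0.10595578 -0.20299196  0.43639631]
 [ 0.20217786  0.01848285 -0.9791744   1.31683217]
 [ 0.          0.          0.          1.        ]]
```

View pics/top0.png

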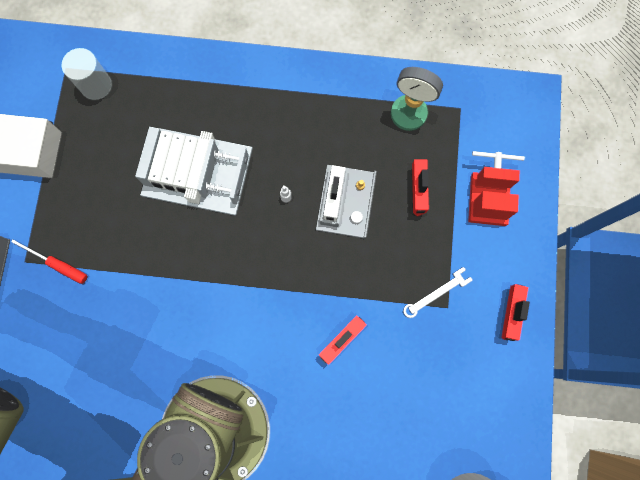

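View pics/side0.png

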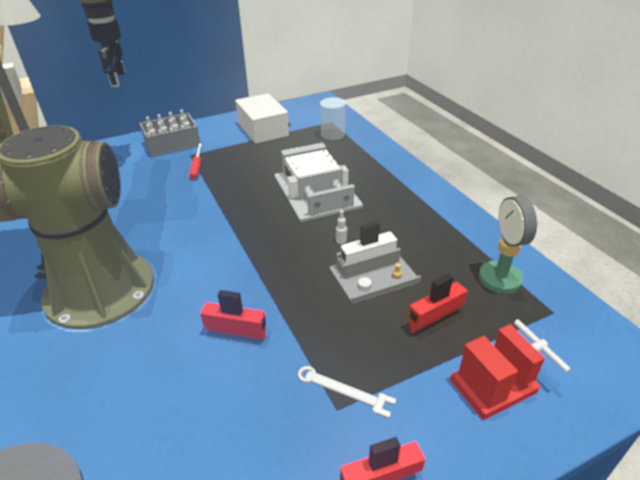

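Top: the rack is at about (195,170), with the fixed stop left (150,150) and the sprung plate right (205,165). The dock is at (347,200) with the grey-white module and black tab at (334,195). Red look-alikes at (420,187), (343,340) and (516,312) are out, because the one meant is plain aluminium and stands in the dock.

```bash
cat > h.py <<'E'
import numpy as np
def ray(p,uv):
    V=p["view"];R=V[:3,:3];c=-R.T@V[:3,3]
    d=R.T@np.linalg.solve(p["K"],[uv[0],uv[1],1.]);return c,d/np.linalg.norm(d)
def onz(p,uv,z):
    c,d=ray(p,uv);return c+d*(z-c[2])/d[2]
def proj(p,X):
    q=p["K"]@(p["view"][:3,:3]@np.asarray(X)+p["view"][:3,3]);return q[:2]/q[2]
def tri(obs):
    A=np.zeros((3,3));b=np.zeros(3)
    for p,uv in obs:
        c,d=ray(p,uv);M=np.eye(3)-np.outer(d,d);A+=M;b+=M@c
    X=np.linalg.solve(A,b);return X,[np.round(proj(p,X)-uv,1) for p,uv in obs]
E
python3 - <<'E'
from h import *
import cv2
from rig import bot
t=np.load("top.npz");s=np.load("side.npz")
for n,uv,z in [("tab",(335,187),.125),("rackc",(195,170),.0),("dock corners",(330,165),.01),("",(376,172),.01),("",(366,237),.01),("",(317,229),.01),
 ("rack corners",(148,128),.012),("",(252,147),.012),("",(238,214),.012),("",(139,194),.012)]: print(n,onz(t,uv,z).round(3))
print(tri([(t,(335,183)),(s,(370,226))]))
b=bot.observe();p=bot.camera_params("wrist")
from scipy.spatial.transform import Rotation as R
Rt=R.from_quat(b["orientation"]).as_matrix();V=p["view"]
print(p["K"]);print("cam in tool",Rt.T@(-V[:3,:3].T@V[:3,3]-b["position"]),"\n",(V[:3,:3]@Rt).round(3))
im=cv2.imread("pics/top0.png")
a=cv2.resize(im[115:225,130:260],None,fx=4,fy=4,interpolation=cv2.INTER_CUBIC)
c=cv2.resize(im[155:245,310:385],None,fx=3.6,fy=4.888,interpolation=cv2.INTER_CUBIC)
cv2.imwrite("pics/crop1.png",np.hstack([a,c]))
E
```

```text
tab [ 0.555 -0.207  0.125]
rackc [0.598 0.136 0.   ]
dock corners [ 0.643 -0.19   0.01 ]
 [ 0.637 -0.302  0.01 ]
 [ 0.475 -0.293  0.01 ]
 [ 0.481 -0.175  0.01 ]
rack corners [0.688 0.264 0.012]
 [0.667 0.004 0.012]
 [0.497 0.015 0.012]
 [0.52  0.258 0.012]
(array([ 0.5649213 , -0.20582916,  0.11788994]), [array([-0.3,  0.5]), array([ 0.6, -0.2])])
[[381.16078283   0.         317.17336378]
 [  0.         381.16078283 239.59552068]
 [  0.           0.           1.        ]]
cam in tool [ 0.07990552  0.00023517 -0.14259202] 
 [[ 0.001  1.    -0.   ]
 [-0.95   0.001 -0.313]
 [-0.313  0.     0.95 ]]
```

View pics/crop1.png

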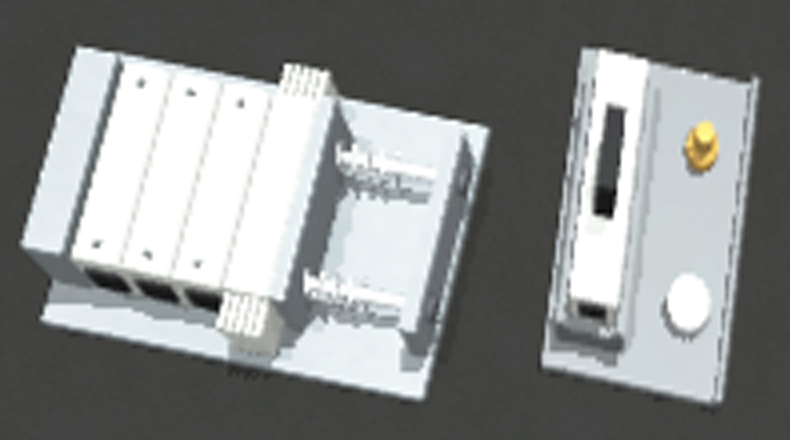

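The crop shows four modules in the rack. The finned one is fourth from the stop, next to the sprung plate, so the gap is between the third plain module and the finned one. The dock module is plain aluminium with a black tab. Next come close wrist views of both, two places each.

```bash
cat >> h.py <<'E'
from scipy.spatial.transform import Rotation as Rot
def q(yaw): return (Rot.from_euler("z",yaw)*Rot.from_quat([0,1,0,0])).as_quat()
E
python3 - <<'E'
from h import *
import cv2
from rig import bot
for n,P in [("r1",(.60,.19,.22)),("r2",(.60,.07,.22)),("d1",(.56,-.15,.22)),("d2",(.56,-.26,.22))]:
    bot.move_ptp(P,q(np.radians(-4.5)));bot.sleep(.15)
    p=bot.camera_params("wrist");im=bot.read_camera("wrist")
    np.savez(n+".npz",**p);cv2.imwrite(f"pics/{n}.png",im[:,:,::-1])
print(bot.observe()["t"],bot.observe()["ft_force"])
a=[cv2.imread(f"pics/{n}.png") for n in("r1","r2","d1","d2")]
cv2.imwrite("pics/m.png",cv2.resize(np.vstack([np.hstack(a[:2]),np.hstack(a[2:])]),(800,600),interpolation=cv2.INTER_AREA))
E
```

```text
4.875 [ 1.20600866 -0.08255011 -0.2527514 ]
```

View pics/m.png

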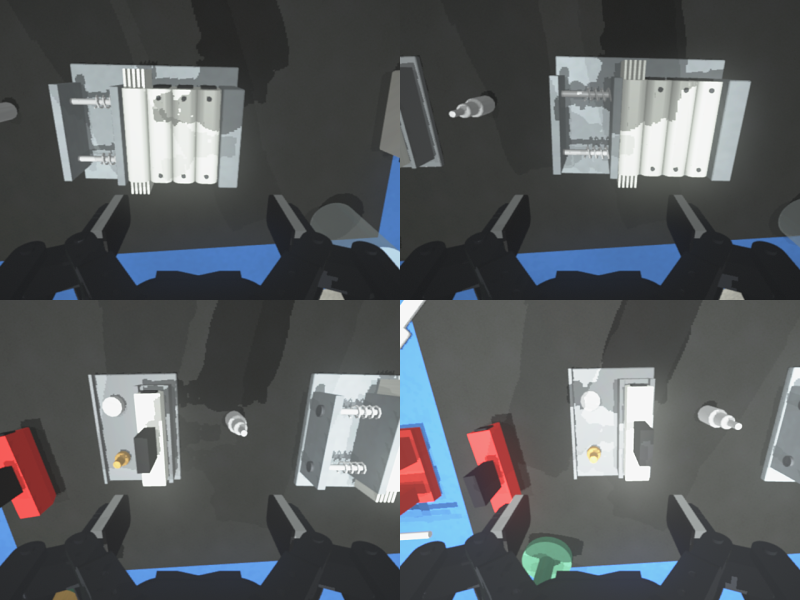

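The 800x600 mosaic shows r1 and r2 (rack from two places; finned module left of three plains, stop at right) and d1 and d2 (dock, tab at about (146,450) and (643,440)). Enlarging to read points.

Run:
```python
import cv2,numpy as np
def c(n,u,v,w,h,f):
    a=cv2.resize(cv2.imread(f"pics/{n}.png")[v:v+h,u:u+w],None,fx=f,fy=f,interpolation=cv2.INTER_CUBIC)
    a=cv2.convertScaleAbs(a,alpha=1)
    for k in range(0,w,20): cv2.line(a,(k*f,0),(k*f,8 if k%100 else 16),(0,255,255),1)
    for k in range(0,h,20): cv2.line(a,(0,k*f),(8,k*f),(0,255,255),1)
    return a
cv2.imwrite("pics/rc.png",np.hstack([c("r1",190,100,200,220,2),c("r2",350,90,200,220,2)]))
cv2.imwrite("pics/dc.png",np.hstack([c("d1",180,110,120,190,3),c("d2",320,110,120,190,3)]))
```

```text
(no output)
```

View pics/rc.png

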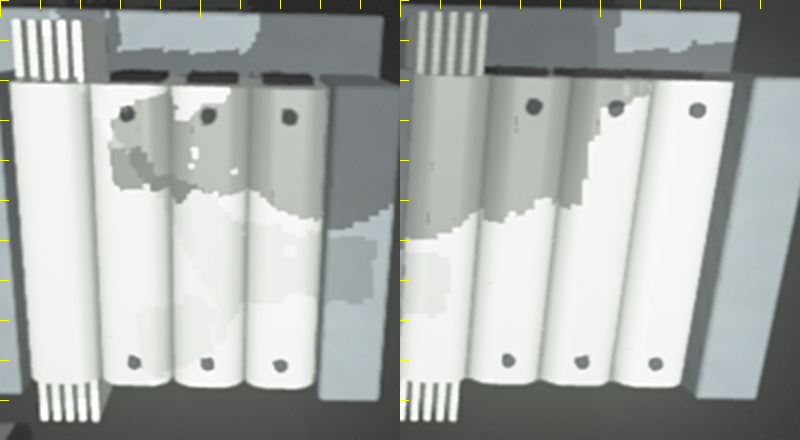

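View pics/dc.png

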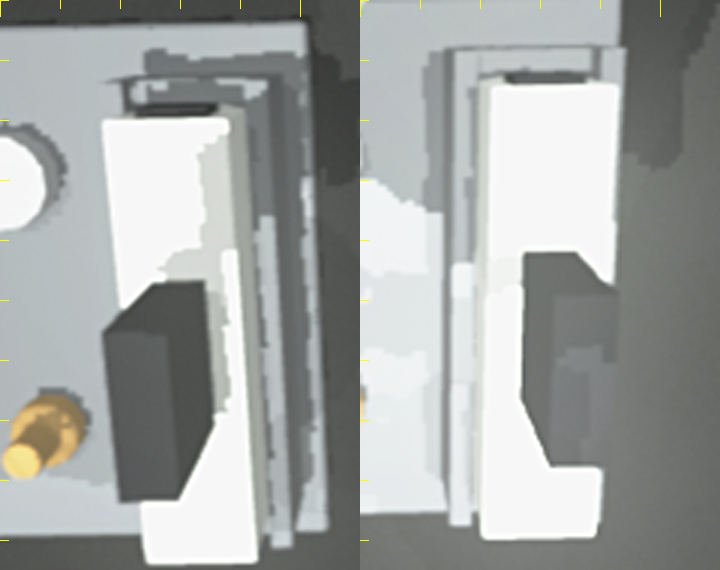

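Run:
```python
from h import *
L={n:np.load(n+".npz") for n in("r1","r2","d1","d2")}
def T(a,b,ka,oa,kb,ob,f,pts):
    X=[]
    for name,pa,pb in pts:
        x,e=tri([(L[a],np.array(oa)+np.array(pa)/f),(L[b],np.array(ob)+np.array(pb)/f)]);X.append(x);print(name,x.round(4),e[0],e[1])
    return np.array(X)
r=T("r1","r2",0,(190,100),0,(350,90),2,[("3t",(127,114),(134,107)),("3b",(134,362),(108,361)),("2t",(208,116),(216,108)),("2b",(207,363),(182,362)),("1t",(289,117),(297,110)),("1b",(280,366),(256,363))])
for i in(0,2,4):
    d=r[i+1]-r[i];print("mid",(r[i]+r[i+1])/2,"yaw",np.degrees(np.arctan2(d[1],d[0])),np.linalg.norm(d))
d=r[4]-r[0];print("row pitch dir",np.degrees(np.arctan2(-d[0],d[1])),np.linalg.norm(d)/2)
t=T("d1","d2",0,(180,110),0,(320,110),3,[("TL",(104,331),(192,293)),("TR",(170,333),(257,293)),("BR",(180,499),(242,467)),("BL",(120,501),(191,465)),
("bTL",(102,119),(121,83)),("bBL",(146,563),(122,537)),("bBR",(258,560),(237,537))])
print("tab",t[:4].mean(0),"yaw",[np.degrees(np.arctan2(*(t[j]-t[i])[[1,0]])) for i,j in((0,3),(1,2),(4,5))])
```

```text
3t [0.5465 0.1482 0.0773] [-0.  -0.1] [0.  0.1]
3b [0.6458 0.1382 0.0773] [0.  0.2] [-0.  -0.2]
2t [0.5492 0.1779 0.0776] [-0.  -0.3] [0.  0.3]
2b [0.6483 0.168  0.0777] [0.  0.2] [-0.  -0.2]
1t [0.5521 0.2076 0.077 ] [-0.  -0.1] [-0.   0.1]
1b [0.6512 0.1976 0.0784] [-0.  -0.3] [0.  0.3]
mid [0.59611913 0.14323654 0.0773146 ] yaw -5.73652079841703 0.09982860049919601
mid [0.59878943 0.17294206 0.07766875] yaw -5.694321552958098 0.09958563217999697
mid [0.6016497  0.20260859 0.07770953] yaw -5.729802033149241 0.0995738510176128
row pitch dir -5.448927758034354 0.029811644891467648
TL [ 0.5414 -0.2138  0.1223] [-0.  -0.4] [0.  0.4]
TR [ 0.5429 -0.1997  0.1216] [-0.1 -0.7] [0.  0.7]
BR [ 0.5829 -0.2032  0.1211] [0.  0.1] [-0.  -0.1]
BL [ 0.58   -0.2155  0.1259] [-0.  -0.5] [0.  0.5]
bTL [ 0.5002 -0.2216  0.0684] [-0.1 -0.5] [0.  0.6]
bBL [ 0.621  -0.227   0.0748] [-0. -0.] [0. 0.]
bBR [ 0.6223 -0.1956  0.0761] [0.  0.5] [-0.  -0.5]
tab [ 0.56182121 -0.20804855  0.12271358] yaw [np.float64(-2.433540490472822), np.float64(-4.946109777646585), np.float64(-2.555292467111802)]
```

Checks agree: module tops at 77.5 mm (expected 77), screw spacing 100 mm, pitch 30 mm, tab top about 0.123 (expected 0.125). Rack yaw is −5.7° and the gap is at about (0.5946, 0.1283). Grasping next.

Run:
```python
from h import *
from rig import bot
L={n:np.load(n+".npz") for n in("d1","d2")}
ang=[]
for n,o,a,b,z in [("d1",180,(102,119),(146,563),.075),("d2",320,(121,83),(122,537),.075),("d2",320,(259,84),(237,537),.075),
  ("d1",180,(104,331),(120,501),.125),("d1",180,(170,333),(180,499),.125),("d2",320,(192,293),(191,465),.125),("d2",320,(257,293),(242,467),.125)]:
    A,B=[onz(L[n],(o+p[0]/3,110+p[1]/3),z) for p in(a,b)];ang.append(np.degrees(np.arctan2(B[1]-A[1],B[0]-A[0])));print(A.round(4),B.round(4),ang[-1].round(2))
yaw=np.radians(np.median(ang));print(np.degrees(yaw))
x,y=.5618,-.208
bot.move_ptp((x,y,.16),q(yaw))
print("contact",bot.move_linear((x,y,.088),v=.06,contact_N=6))
print(bot.observe()["position"],bot.observe()["ft_force"])
bot.grip(.0,effort=80);bot.sleep(.3)
o=bot.observe();print(o["t"],o["finger_gap"],o["position"],o["ft_force"],o["wrist_torque"])
```

```text
[ 0.5002 -0.2198  0.075 ] [ 0.6209 -0.227   0.075 ] -3.37
[ 0.4994 -0.2223  0.075 ] [ 0.6209 -0.227   0.075 ] -2.22
[ 0.5022 -0.1888  0.075 ] [ 0.6233 -0.1953  0.075 ] -3.06
[ 0.541 -0.213  0.125] [ 0.5807 -0.2158  0.125 ] -3.95
[ 0.5425 -0.1989  0.125 ] [ 0.5812 -0.2022  0.125 ] -4.79
[ 0.5405 -0.2143  0.125 ] [ 0.58   -0.2154  0.125 ] -1.56
[ 0.5416 -0.2005  0.125 ] [ 0.5813 -0.204   0.125 ] -5.04
-3.3736456257598397
contact False
[ 0.56216049 -0.20814876  0.08848692] [ 0.42020969 -0.32307228 -0.08684123]
7.5917 0.013041675680168946 [ 0.56195464 -0.20806123  0.08819081] [-0.29031273 -0.51571346  2.20385295] [-0.03550022  0.15884204  0.01859339]
```

Run:
```python
from h import *
from rig import bot
import cv2
p=bot.observe()["position"]
bot.move_linear((p[0],p[1],.10),v=.03)
o=bot.observe();print(o["ft_force"])
bot.move_linear((p[0],p[1],.22),v=.12)
bot.move_ptp((.5942,.1243,.22),q(np.radians(-5.65)))
bot.move_linear((.5942,.1243,.19),v=.08);bot.sleep(.3)
F=[]
for _ in range(10): bot.sleep(.03);o=bot.observe();F.append(np.r_[o["ft_force"],o["wrist_torque"]])
np.save("F0.npy",np.mean(F,0));print(np.mean(F,0).round(2),np.std(F,0).round(2),o["t"],o["position"],o["finger_gap"])
pr=bot.camera_params("wrist");np.savez("w3.npz",**pr);im=bot.read_camera("wrist")[:,:,::-1];s=bot.read_camera("side")[:,:,::-1]
cv2.imwrite("pics/w3.png",im);cv2.imwrite("pics/s3.png",s)
cv2.imwrite("pics/c3.png",np.hstack([cv2.resize(im[60:400,150:490],(600,600)),cv2.resize(s[130:230,260:360][:, :33*3],(200,200))  if 0 else cv2.resize(s[60:240,270:330],(200,600))]))
```

```text
[-0.66807199  0.43880551 -2.06137317]
[ 0.15 -0.31 -2.48 -0.   -0.01  0.02] [0.54 0.68 0.7  0.04 0.03 0.04] 11.7167 [0.5942199  0.12434693 0.19002968] 0.013022872726734525
```

View pics/c3.png

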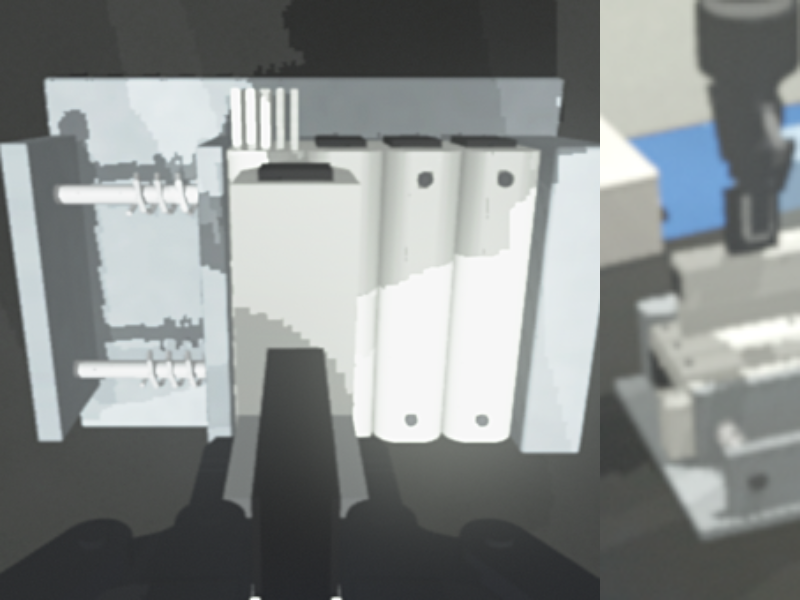

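The module hangs square in the hand, with its edges symmetric about the image centre and parallel to the row. Now the force-guided descent, drifting toward the plate along the wedge profile.

```bash
cat >> h.py <<'E'
yr=np.radians(-5.65);YH=np.array([-np.sin(yr),np.cos(yr)])   # rack +y in world
GAP=np.array([.5946,.1283])
F0=np.load("F0.npy") if __import__("os").path.exists("F0.npy") else None
def force(bot,n=4,dt=.015):
    F=[]
    for _ in range(n): bot.sleep(dt);F.append(bot.observe()["ft_force"])
    F=np.mean(F,0);return (F[:2]-F0[:2])@YH,F[2],(F[:2]-F0[:2])@np.array([YH[1],-YH[0]])
def cff(d): return 0. if d<3 else max(-15.,1.27-.406*d)
E
python3 - <<'E'
from h import *
from rig import bot
w=np.load("w3.npz");print("module end",onz(w,(150+295*.567,60+183*.567),.177).round(4),"expect",(np.array([.5942,.1243])-.06*np.array([YH[1],-YH[0]])).round(4))
def go(z,c,v): P=GAP+YH*c/1000;bot.move_linear((P[0],P[1],z),v=v)
cor=-.8
go(.175,cor,.05);go(.158,cor,.05)
z=.158;i=0;why="end"
while z>.0945:
    z-=.001;d=(.155-z)*1000
    go(z,cff(d)+cor,.03)
    fy,fz,fx=force(bot)
    if d>4: cor+=np.clip(.08*(fy-1.5),-.3,.3)
    if i%3==0 or fz>10:
        o=bot.observe()["position"];print(f"z {z:.4f}/{o[2]:.4f} d {d:.0f} c {(o[:2]-GAP)@YH*1e3:.1f} cor {cor:.2f} fy {fy:.1f} fz {fz:.1f} fx {fx:.1f}")
    i+=1
    if fz>14 or abs(fy)>15 or abs(cor)>4: why="limit";break
o=bot.observe();print(why,z,o["t"],o["position"],o["finger_gap"],o["wrist_torque"])
np.save("st.npy",[z,cor])
E
```

```text
module end [0.5338 0.1305 0.177 ] expect [0.5345 0.1302]
z 0.1570/0.1572 d -2 c -0.8 cor -0.80 fy 0.2 fz -1.9 fx -0.2
z 0.1540/0.1539 d 1 c -0.8 cor -0.80 fy -0.1 fz -2.2 fx -0.2
z 0.1510/0.1510 d 4 c -1.2 cor -0.87 fy 0.6 fz -2.1 fx 0.1
z 0.1480/0.1478 d 7 c -2.3 cor -0.58 fy 2.7 fz -1.5 fx -0.1
z 0.1450/0.1449 d 10 c -3.1 cor -0.22 fy 2.9 fz -1.5 fx -0.3
z 0.1420/0.1420 d 13 c -4.0 cor 0.17 fy 3.0 fz -0.6 fx 0.5
z 0.1390/0.1390 d 16 c -5.0 cor 0.35 fy 1.3 fz 0.5 fx 0.5
z 0.1360/0.1359 d 19 c -6.3 cor 0.23 fy 0.7 fz 1.4 fx 0.4
z 0.1330/0.1329 d 22 c -7.6 cor 0.02 fy 0.8 fz 2.4 fx 0.3
z 0.1300/0.1299 d 25 c -8.9 cor -0.01 fy 1.7 fz 2.2 fx 1.0
z 0.1270/0.1270 d 28 c -10.2 cor -0.07 fy 1.3 fz 3.2 fx 0.9
z 0.1240/0.1240 d 31 c -11.5 cor -0.13 fy 1.0 fz 3.7 fx 0.6
z 0.1210/0.1210 d 34 c -12.7 cor -0.23 fy 1.0 fz 4.5 fx 0.4
z 0.1180/0.1180 d 37 c -14.0 cor -0.28 fy 1.5 fz 4.6 fx 0.4
z 0.1150/0.1147 d 40 c -15.0 cor -0.15 fy 3.1 fz -0.5 fx 0.3
z 0.1120/0.1118 d 43 c -15.2 cor 0.03 fy 1.3 fz -1.6 fx 0.5
z 0.1090/0.1088 d 46 c -15.0 cor -0.03 fy 1.4 fz -3.4 fx 0.6
z 0.1060/0.1061 d 49 c -14.8 cor 0.18 fy 2.9 fz -1.7 fx 0.6
z 0.1030/0.1033 d 52 c -14.9 cor 0.21 fy 0.5 fz 2.9 fx 0.3
z 0.1000/0.0996 d 55 c -15.2 cor -0.29 fy -0.3 fz -3.1 fx 1.1
z 0.0970/0.0970 d 58 c -15.2 cor -0.35 fy 1.7 fz -1.4 fx 0.2
z 0.0940/0.0939 d 61 c -15.2 cor -0.26 fy 1.9 fz -1.6 fx 0.7
end 0.09399999999999994 33.0333 [0.59314511 0.11312237 0.09392944] 0.012999028354435707 [ 0.38721229 -0.26315304 -0.03524022]
```

Run:
```python
from h import *
from rig import bot
z,cor=np.load("st.npy");fz=0
def go(z,v=.01): P=GAP+YH*(-15+cor)/1000;bot.move_linear((P[0],P[1],z),v=v)
while z>.0865 and fz<10.5:
    z-=.0003 if fz<3 else .00012
    go(z);fy,fz,fx=force(bot);cor+=np.clip(.05*(fy-1.5),-.1,.1)
    print(f"{z:.5f} {bot.observe()['position'][2]:.5f} fy {fy:.1f} fz {fz:.1f} fx {fx:.1f}")
for _ in range(6):
    bot.sleep(.12);f=force(bot);print("hold",np.round(f,1))
o=bot.observe();print(o["t"],o["position"],o["finger_gap"],o["wrist_torque"]);np.save("st.npy",[z,cor])
```

```text
0.09370 0.09374 fy 1.7 fz -1.0 fx 1.0
0.09340 0.09342 fy 2.1 fz -0.5 fx 0.2
0.09310 0.09309 fy 1.1 fz -0.7 fx 0.1
0.09280 0.09273 fy 1.8 fz -0.8 fx -0.1
0.09250 0.09244 fy 1.7 fz -0.3 fx -0.4
0.09220 0.09218 fy 1.6 fz -0.4 fx 0.2
0.09190 0.09189 fy 1.5 fz -0.2 fx -0.2
0.09160 0.09158 fy 1.4 fz -0.8 fx 0.1
0.09130 0.09127 fy 1.8 fz -0.5 fx 0.4
0.09100 0.09099 fy 1.0 fz -0.7 fx -0.0
0.09070 0.09068 fy 1.5 fz -0.7 fx 0.3
0.09040 0.09039 fy 1.3 fz -0.4 fx -0.0
0.09010 0.09018 fy 0.7 fz 0.8 fx -0.3
0.08980 0.09016 fy 0.6 fz 5.0 fx -1.8
0.08968 0.09013 fy 0.1 fz 6.3 fx -2.0
0.08956 0.09014 fy 0.2 fz 7.5 fx -2.4
0.08944 0.09014 fy 0.6 fz 7.3 fx -2.7
0.08932 0.09014 fy 0.7 fz 8.5 fx -2.9
0.08920 0.09010 fy 0.9 fz 9.0 fx -3.6
0.08908 0.09014 fy 1.1 fz 10.3 fx -3.6
0.08896 0.09012 fy 0.7 fz 10.4 fx -3.9
0.08884 0.09010 fy 0.3 fz 11.8 fx -3.7
hold [ 0.8 11.5 -3.9]
hold [ 1.3 11.5 -4.2]
hold [ 0.5 11.9 -4.2]
hold [ 0.9 11.6 -3.8]
hold [ 0.4 11.6 -4. ]
hold [ 0.9 11.5 -3.7]
41.1 [0.59330186 0.11311373 0.09012455] 0.012772633748745953 [ 0.25340474  0.87402231 -0.08129813]
```

It reached the floor at TCP z = 0.0901 (predicted 0.090), and the push held about 11.5 N. Easing off and releasing.

Run:
```python
from h import *
from rig import bot
import cv2
p=bot.observe()["position"]
bot.move_linear((p[0],p[1],.0899),v=.01)
print(np.round(force(bot),1))
bot.grip(.05);bot.sleep(.2);print(bot.observe()["finger_gap"],bot.observe()["ft_force"])
bot.move_linear((p[0],p[1],.22),v=.1)
bot.move_ptp((.60,.10,.23),q(yr));bot.sleep(.3)
pr=bot.camera_params("wrist");np.savez("w4.npz",**pr);im=bot.read_camera("wrist")[:,:,::-1];s=bot.read_camera("side")[:,:,::-1]
print(bot.observe()["t"])
cv2.imwrite("pics/w4.png",im);cv2.imwrite("pics/s4.png",s)
cv2.imwrite("pics/c4.png",np.hstack([cv2.resize(im[70:370,130:505],(500,400),interpolation=cv2.INTER_CUBIC),cv2.resize(s[130:250,265:355],(300,400),interpolation=cv2.INTER_CUBIC)]))
```

```text
[ 0.7  5.7 -2.1]
0.04974346240440658 [ 0.20638265 -0.2263594  -1.15419793]
44.175
```

View pics/c4.png

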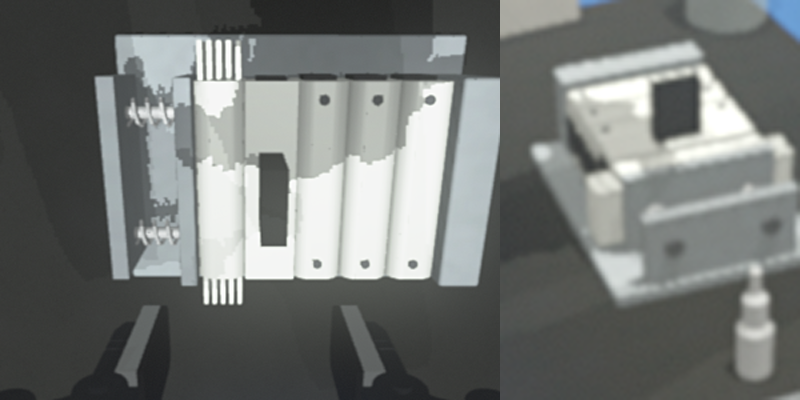

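The picture shows the module between the finned one and the third plain, upright and level with its neighbours. Its front edge is at row 279 and its neighbours' at about 280. The injector is still standing.

```bash
python3 -c "
from rig import bot
bot.hand_in()"
```

```text
the job is handed in; nothing more can be done
```

The driver module is in the rack, directly beside the finned module on the side towards the fixed stop, and the job is handed in.

- **Insertion:** I let the module drift about 15 mm towards the sprung plate while working the wedge in. The upward force averaged no more than about 5 N at each reading on the way down.
- **Seating:** It touched the floor at TCP z = 0.0901 m, where I had predicted 0.090. I held a push of about 11.5 N for roughly 1 s. The highest averaged reading was 11.9 N.
- **Release:** I eased the push to about 6 N, opened the fingers to 50 mm and drew them straight up. The clock stood at about 44 s.
- **Last check:** The final pictures show five modules upright and in line to within about 1 mm. The injector was standing and the gripper was clear of everything. I did not look at the dock tray again after the lift.
- **Disagreement:** Yaw readings of the module in the dock ranged from −1.6° to −5.0°. I gripped at the median, −3.4°, and it then hung square in the hand.

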